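Tip a die block onto the inspection station

TASK

Load the standing steel die block into the inspection station. First clear the loupe and the brass weight off the station's base plate into the black parts tray. Then slide the block up to the front edge of the base plate and tip it over that edge onto the plate (do not lift it), so that it lies grooved face up, and push it back until its end is flush against the rear stop with its whole width on the plate; leave the dropper bottle, the swab cup and the wipe pack where they stand.

Things in the scene. Friction and masses are not known exactly. Their poses are not given: they have to be found in the camera images.
- station: Fixed inspection station. Origin: middle of its base plate's lower front edge, on the worktop; x to the rear stop, y left, z up. Aluminium plate: x 0 to 120 mm, 160 mm wide, top at z = 10 mm; its square front edge (x = 0) is the fence the block is tipped over. Above it a white light head overhangs: see point head_edge. Grey column behind the stop: x 103 to 121 mm, 70 mm wide.
- stop_face (a point): Middle of the front face of the steel rear stop bar (95 mm behind the plate's front edge), 15 mm above the plate's top. The bar is 12 mm thick, 150 mm wide, its top 38 mm above the worktop.
- head_edge (a point): Middle of the lower front edge of the station's light head, 183 mm above the worktop and 35 mm behind the plate's front edge; the head is 140 mm wide, 92 mm deep, 25 mm thick. An upright gripper cannot reach things on the plate below it; lean it 30 to 40 degrees so that the wrist stays in front of the head.
- die_block: Loose steel die block, 0.45 to 0.8 kg, at first standing on end on the worktop in front of the station: 40 mm deep (its x), 70 mm wide (y), 80 mm high (z). Origin: centre of the face it first stands on. Its -x face, toward the robot, has the groove; the plain +x face looks to the station. Lying as wanted, its x points down, its z to the rear stop, and it covers 80 mm front to rear.
- block_top (a point): Centre of the end face that is uppermost at first (80 mm from the origin); this end must finally touch the rear stop.
- block_foot_edge (a point): Middle of the block's lower edge on the station side as it first stands; the block turns about here when tipped, so this stays within about 20 mm of the worktop.
- block_groove_face (a point): Centre of the grooved (-x) face, level with its raised strips; groove 16 mm wide, 8 mm deep, running up the middle. This point is 50 mm above the worktop when the block lies on the plate. Pushed low here (20 mm up) the block slides; pushed high (70 mm) against the plate's edge it tips with a few N and falls over by itself past about 35 degrees.
- loupe: Loose black round loupe with a wider rim on top, 37 mm in diameter, 40 mm high, 50 g, standing on the base plate. Origin: centre of its underside, z up.
- gauge_weight: Loose brass calibration weight, 26 mm in diameter up to 26 mm, with a neck and knob above, 38 mm high, 0.11 kg, standing on the base plate. Origin: centre of its underside, z up.
- parts_tray: Fixed open black tray, 80 mm (its x) by 125 mm (its y), walls 2 mm thick and 16 mm high, floor 2 mm thick, on the worktop left or right of the station. Origin: centre of its underside.
- wipe_pack: Loose white pack, 60 mm (its x) by 105 mm (its y) by 22 mm; lies on the other side from the tray. Origin: centre of its underside. To be left alone.
- amber_dropper: Loose amber dropper bottle with black cap, 30 mm in diameter, 104 mm high, standing to the left of the block. Origin: centre of its underside. To be left alone.
- swab_cup: Loose clear cup with swabs, 51 mm in diameter, 109 mm high with the swabs, standing right of the station. Origin: centre of its underside. To be left alone.

How it is judged:
By the outcome, as a careful person would: the job done as asked, in the order asked, and still so for the second after the job is handed in, with the robot touching nothing.
It also fails if it takes over 72 s, if anything falls off the work surface, if the arm or the gripper's body presses on something with over 40 N, if the wrist force passes 120 N, or if a joint passes its speed limit or range.

ROBOT

A 6-joint arm with a two-finger parallel gripper is mounted at the origin on a cart in front of the work surface, level with it; the furniture and walls round the work are solid. World frame = base frame: x ahead of the robot, y to its left, z up, the work surface at z = 0. Lengths are in mm, angles in degrees, forces in N, time in s.
With the tool pointing down it reaches from about 350 to 850 mm from the base axis. Payload 8.1 kg.
Tool frame: the origin (TCP) lies midway between the tips of the shut fingers; the grasp point (between the pads) lies 19 mm behind it (r.pinch_z is the distance from the TCP to the grasp point, in mm); z points along the fingers, y is the line along which they close (so a half turn about z gives the same grasp; the last joint's range is limited). The gripper opens to 85 mm and grips with 20 to 120 N. Pads are 22 mm wide; open, the fingers measure 114 mm over their backs; the gripper's body (76 mm by 85 mm) begins 54 mm behind the grasp point. The pads swing forward as they close: fully open they stand 13 mm farther back than shut.
Start: joints at [-78.232, 7.471, 85.268, -0, 87.261, -4.893], TCP at [172.051, -574.807, 231.292] pointing down, gripper open.
Joint ranges: [-169.43, 169.43], [-51.17, 129.36], [1.28, 143.12], [-76.62, 256.62], [0, 156.53], [-152.29, 152.29]. Speed limits (degrees/s): [136.94, 136.94, 159.86, 180, 180, 180].

INTERFACE

Orientations are given as [roll, pitch, yaw] about the fixed x, y, z axes, in that order (R = Rz(yaw) Ry(pitch) Rx(roll)).
In Python, from bench import sensors, optics, job, r gives the robot as it stands.
- The arm moves only by the tool play_rows, never from a script. Its argument "motion" is a list that holds one entry, the list of rows, each a list of 6 numbers: the shift along the tool's x, y, z in cm, then the turn, a rotation vector about the tool's x, y, z in degrees. In form: [[[x, y, z, ax, ay, az], ...]]. A call has 1 to 5 rows; each row is the pose to reach, as a shift and turn from the pose commanded when the call began, along the tool's axes at that moment; what a row does not reach only later rows make up. A row lasts 1/10 s, in which the tool goes at most 50 mm and 8.59 degrees, less where a joint would pass 70% of its speed; a pose out of reach is approached as far as the arm can. A call with a gripper value outside its range is refused whole. "jaw" is the opening, from 0 (shut) to 1 (fully open), set as the call begins (left out, the last holds). The fingers move at their own pace and stop on an object; "squeeze" is the grip in N (left out, the last holds). Time passes only in rows, so rows that repeat a pose let the fingers close. It gives the time, the measured TCP pose, the force, the opening and the grip force at its end, in the units of the state.
- sensors.sense(): the state, without advancing time (a new reading comes with each control period).
- optics.snapshot(name): name is "scene" or "side" or "wrist"; returns a dict with "pixels" (384x512x3 uint8, red, green, blue), "mtx" (3x3 intrinsics, pixels), "R" (3x3) and "t" (3): a world point X has camera coordinates R X + t; the wrist camera has in their place "T_tool_cam" (4x4, takes a point from camera to tool coordinates, whose origin is the TCP and whose axes are the flange's). Camera axes: x right, y down, z forward; pixel columns grow to the right and rows downward; lengths in mm; the calibration is good to about 2 mm. The wrist camera is an equidistant fisheye: a pixel r from the principal point sees the ray r / f radians off the axis. A picture is of the moment at which its call begins: read the wrist's pose just before it. There is no depth.
- job.hand_in(): hands the job in; it is judged then, once.
The state is a dict: "time": time; "joint_pos": joint angles; "qd": joint speeds; "joint_efforts": joint torques, N m; "tool_pos": TCP position; "tcp_rot": TCP orientation; "ft_force": force on the tool from outside, world axes, zero at the start; "wrist_torque": the same for the moment, N m; "finger_gap": finger opening in mm; "grip_force": force on a finger pad.
Only numpy, scipy, OpenCV 4.12 (cv2) and the standard library are available. Lean on these libraries where they do the work, as an engineer would, in place of code of your own. Each camera call takes 0.05 s, during which the arm holds its last target. There are 200 camera calls.

## Working session

There is one attempt and no reset: what is moved stays moved. The work goes in short steps, Python scripts to look and compute and a tool call to move; the robot and the scene stay as the last step left them, time stands still between calls to the robot, and variables do not carry over. Pictures are saved under pics/ and viewed, at most 10 in all, crops included, and the job is handed in when it is done.

Besides the shell and the picture viewer there is one more tool, called after "Call:" as name(argument=value, ...), one argument or row to a line, values as JSON. play_rows: Moves the arm, as the interface text tells. Its arguments: {"type":"object","properties":{"motion":{"type":"array","items":{"type":"array","items":{"type":"array","items":{"type":"number"}}}},"jaw":{"type":"number"},"squeeze":{"type":"number"}},"required":["motion"]}

```bash
ls; mkdir -p pics; python3 - <<'E'
from bench import sensors, optics, job, r
import cv2,numpy as np
for n in("scene","side"):
    s=optics.snapshot(n); p=s["pixels"]; cv2.imwrite(f"pics/{n}0.png",cv2.resize(p[:,:,::-1],None,fx=1.5,fy=1.5))
    np.savez(f"pics/{n}0.npz",**s); print(n,s["mtx"].round(1).tolist(),(-s["R"].T@s["t"]).round(), s["R"].round(3).tolist())
print(sensors.sense(), r.pinch_z)
E
```

```text
pics
scene [[387.1, 0.0, 260.2], [0.0, 387.1, 198.5], [0.0, 0.0, 1.0]] [201. 610. 892.] [[-0.899, -0.438, -0.008], [-0.299, 0.627, -0.719], [0.319, -0.644, -0.695]]
side [[370.9, 0.0, 257.7], [0.0, 370.9, 185.1], [0.0, 0.0, 1.0]] [ 177. -941.  498.] [[0.904, -0.429, -0.002], [-0.155, -0.322, -0.934], [0.4, 0.844, -0.357]]
{'time': 0.1, 'joint_pos': array([-7.82327460e+01,  7.51075150e+00,  8.53254288e+01,  7.87285135e-04,
        8.72588506e+01, -4.89337157e+00]), 'qd': array([-0.04564882, -0.11152336, -0.06218616,  0.02754531, -0.00795706,
       -0.05455032]), 'joint_efforts': array([ 3.74664469e-04, -5.70951426e+01, -5.01941156e+01, -2.83935005e-04,
        8.20744608e-03, -1.73112579e-05]), 'tool_pos': array([ 171.94325346, -574.31928321,  230.32671513]), 'tcp_rot': array([-1.79905383e+02, -8.88974516e-03,  1.66605799e+01]), 'ft_force': array([-0.20675621,  0.20424325, -0.18410058]), 'wrist_torque': array([ 0.01741271,  0.02089257, -0.0211485 ]), 'grip_force': 0.0, 'finger_gap': 85.24149424125439} 18.700000000000003
```

View pics/scene0.png

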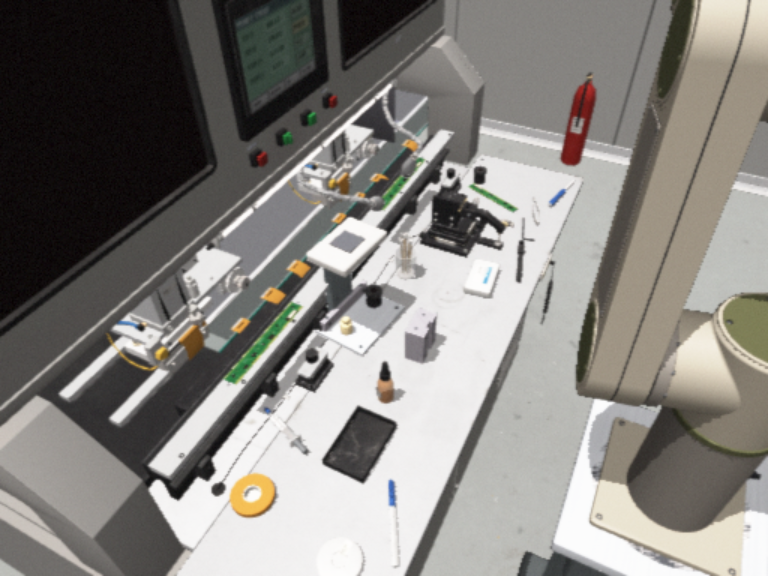

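View pics/side0.png

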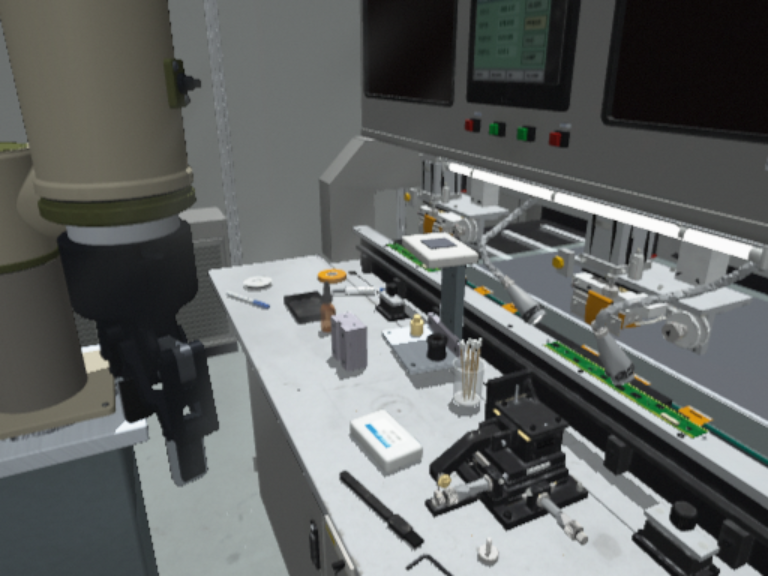

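The scene view (1.5x pixels) shows the block at (421,335), dropper (386,385), tray (360,442), weight (346,326) and loupe (373,295). The side view shows the block at (350,342), weight (417,325) and loupe (437,346). I'll crop both closer.

```bash
python3 - <<'E'
import cv2,numpy as np
a=np.load("pics/scene0.npz")["pixels"][135:325,205:305,::-1]; b=np.load("pics/side0.npz")["pixels"][150:290,180:330,::-1]
a=cv2.resize(a,None,fx=3.15,fy=3.15,interpolation=cv2.INTER_CUBIC); b=cv2.resize(b,None,fx=3.2,fy=3.2,interpolation=cv2.INTER_CUBIC)
im=np.zeros((600,800,3),np.uint8); im[:a.shape[0],:a.shape[1]]=a; im[:b.shape[0],318:318+b.shape[1]]=b[:600]
cv2.imwrite("pics/crop0.png",im); print(a.shape,b.shape)
E
```

```text
(598, 315, 3) (448, 480, 3)
```

View pics/crop0.png

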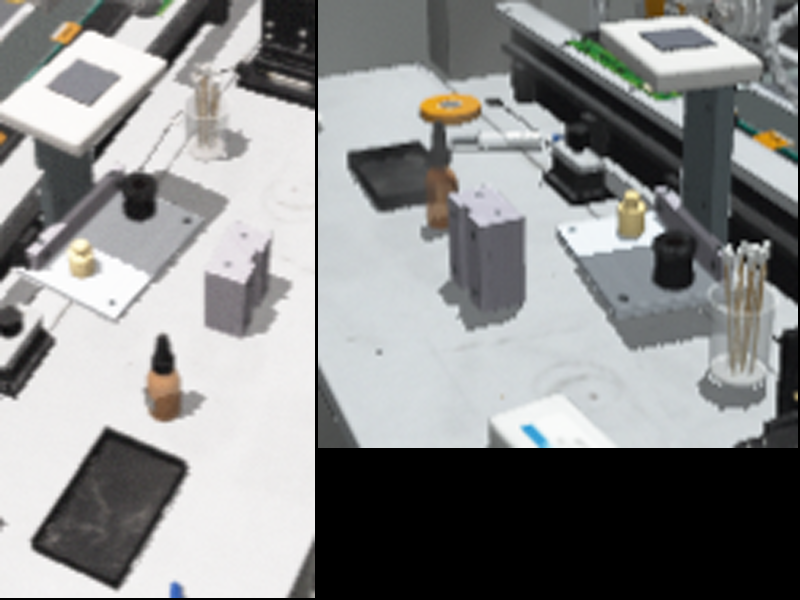

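The crop shows: plate corners front-left (116,315) and front-right (211,217), weight knob (81,243), loupe top (138,180), block top corners around (206,278)–(272,233), and tray corners (108,430), (187,465), (118,585), (33,543). Next I'll cast rays through these pixels.

```bash
cat > h.py <<'E'
import numpy as np
def cam(n,i=0):
    s=np.load(f"pics/{n}{i}.npz"); return s["mtx"],s["R"],s["t"]
def plane(C,uv,z):
    K,R,t=C; c=-R.T@t; d=R.T@np.linalg.solve(K,[uv[0],uv[1],1]); return c+d*(z-c[2])/d[2]
def two(C1,u1,C2,u2):
    A=[];b=[]
    for (K,R,t),u in((C1,u1),(C2,u2)):
        P=K@np.c_[R,t]
        for k in(0,1): q=u[k]*P[2]-P[k]; A.append(q[:3]); b.append(-q[3])
    return np.linalg.lstsq(np.array(A),np.array(b),rcond=None)[0]
E
python3 - <<'E'
from h import *
S=cam("scene");D=cam("side")
s=lambda x,y:(205+x/3.15-.35,135+y/3.15-.35); d=lambda x,y:(180+(x-318)/3.2-.35,150+y/3.2-.35)
pts=dict(plFL=(s(116,315),d(558,225),10),plFR=(s(211,217),d(612,310),10),plRL=(s(20,268),None,10),
 weight=(s(81,243),d(632,196),48),loupe=(s(138,180),d(675,240),50),
 b_pp=(s(206,278),None,80),b_pm=(s(236,226),d(524,215),80),b_mm=(s(272,233),d(480,223),80),b_mp=(s(243,288),d(449,193),80),
 f_pp=(s(208,326),None,0),f_mp=(s(241,333),None,0),f_mm=(None,d(481,309),0),f_pm=(None,d(524,303),0),
 t1=(s(108,430),None,16),t2=(s(187,465),None,16),t3=(s(118,585),None,16),t4=(s(33,543),None,16),
 drop=(s(165,408),d(438,220),6),cup=(s(208,148),d(738,370),4),headFL=(s(70,150),None,183),headFR=(s(165,72),d(668,88),183))
for k,(a,b,z) in pts.items():
    print(k,a is not None and plane(S,a,z).round()[:2],b is not None and plane(D,b,z).round()[:2],two(S,a,D,b).round() if a and b else '')
E
```

```text
plFL [589. -44.] [592. -44.] [590. -44.  10.]
plFR [ 563. -203.] [ 566. -202.] [ 564. -203.   10.]
plRL [703. -57.] False 
weight [645. -82.] [644. -89.] [647. -84.  45.]
loupe [ 636. -182.] [ 633. -184.] [ 635. -182.   49.]
b_pp [506. -66.] False 
b_pm [ 508. -137.] [ 515. -144.] [ 513. -142.   77.]
b_mm [ 474. -143.] [ 478. -142.] [ 476. -144.   80.]
b_mp [471. -69.] [475. -78.] [474. -73.  77.]
f_pp [508. -77.] False 
f_mp [476. -83.] False 
f_mm False [ 478. -139.] 
f_pm False [ 513. -145.] 
t1 [531.  79.] False 
t2 [454.  82.] False 
t3 [455. 204.] False 
t4 [534. 202.] False 
drop [501.  30.] [498.  22.] [501.  29.   3.]
cup [ 613. -304.] [ 615. -311.] [ 616. -308.    1.]
headFL [638. -66.] False 
headFR [ 612. -200.] [ 625. -179.] [ 612. -197.  188.]
```

```bash
cat >> h.py <<'E'
from scipy.spatial.transform import Rotation as Ro
YS=-9.3; A=np.radians(YS); XS=np.array([np.cos(A),np.sin(A),0]); YV=np.array([-np.sin(A),np.cos(A),0]); O=np.array([577,-124,0.])
def st(x,y,z): return O+x*XS+y*YV+np.array([0,0,z])
def tost(p): d=np.asarray(p)-O; return np.array([d@XS,d@YV,d[2]])
def rot(yaw,lean): return Ro.from_euler('xyz',[180,-lean,yaw],degrees=True)
def plan(*wps):
    from bench import sensors
    s=sensors.sense(); p=s["tool_pos"]; R=Ro.from_euler('xyz',s["tcp_rot"],degrees=True)
    print("t",round(s["time"],1),"tcp",p.round(1),s["tcp_rot"].round(1),"st",tost(p).round(1),"F",s["ft_force"].round(1),"gap",round(s["finger_gap"],1))
    for q,Q in wps:
        print((R.inv().apply(np.asarray(q)-p)/10).round(2).tolist(),(R.inv()*Q).as_rotvec(degrees=True).round(1).tolist(),"|",np.round(q)); p,R=np.asarray(q),Q
E
python3 - <<'E'
from h import *
from bench import r
print([k for k in dir(r) if k[0]!='_'])
L=rot(YS,35)
w=np.array([646,-84,0])
zt=L.apply([0,0,1]); g=w+11*XS; g[2]=21
plan((np.array([520,-150,230]),L),(g-130*zt,L),(g,L))
E
```

```text
['PlanningError', 'pinch_z']
t 0.1 tcp [ 171.9 -574.3  230.3] [-179.9   -0.    16.7] st [-327.  -509.9  230.3] F [-0.2  0.2 -0.2] gap 85.2
[45.51, -30.67, 0.09] [-8.0, 34.4, 25.1] | [ 520 -150  230]
[-1.77, -8.55, 11.27] [0.0, 0.0, 0.0] | [583. -74. 127.]
[0.0, -0.0, 13.0] [0.0, 0.0, 0.0] | [657. -86.  21.]
```

Call:
play_rows(
  motion=[
    [[4, -2.7, 0, 0, 0, 0], [8, -5.4, 0, 0, 0, 0], [12, -8.1, 0, 0, 0, 0], [15, -10.2, 0, 0, 0, 0], [15, -10.2, 0, 0, 0, 0]],
  ],
  jaw=1,
)

```text
time: 0.6
tool_pos: [289.0, -430.7, 231.0]
tcp_rot: [-179.9, -0.1, 16.9]
ft_force: [0.3, -1.2, 0.6]
finger_gap: 85.3
grip_force: 0.0
```

Call:
play_rows(
  motion=[
    [[4, -2.7, 0, 0, 0, 0], [8, -5.4, 0, 0, 0, 0], [12, -8.1, 0, 0, 0, 0], [15, -10.2, 0, 0, 0, 0], [15, -10.2, 0, 0, 0, 0]],
  ],
)

```text
time: 1.1
tool_pos: [402.9, -290.5, 231.0]
tcp_rot: [-179.9, -0.0, 16.9]
ft_force: [-0.1, -0.4, 0.5]
finger_gap: 85.6
grip_force: 0.0
```

Call:
play_rows(
  motion=[
    [[4, -2.7, 0, -1.6, 6.9, 5], [8, -5.4, 0, -3.2, 13.8, 10], [12, -8.1, 0, -4.8, 20.6, 15], [15.5, -10.3, 0.1, -6.4, 27.5, 20], [15.5, -10.3, 0.1, -8, 34.4, 25.1]],
  ],
)

```text
time: 1.6
tool_pos: [521.6, -148.5, 231.1]
tcp_rot: [180.0, -35.1, -9.1]
ft_force: [-0.2, 0.6, 1.2]
finger_gap: 85.2
grip_force: 0.0
```

```bash
python3 - <<'E'
from h import *
from bench import optics,sensors
import cv2
L=rot(YS,35)
w=np.array([646,-84,0])
zt=L.apply([0,0,1]); g=w+11*XS; g[2]=21
plan((g-130*zt,L),(g,L))
s=sensors.sense(); c=optics.snapshot("wrist"); np.savez("pics/wrist1.npz",p=s["tool_pos"],r=s["tcp_rot"],**c)
print(c["mtx"].round(1).tolist(),c["T_tool_cam"].round(2).tolist())
cv2.imwrite("pics/wrist1.png",cv2.resize(c["pixels"][:,:,::-1],None,fx=1.5,fy=1.5,interpolation=cv2.INTER_CUBIC))
E
```

```text
t 1.6 tcp [ 521.6 -148.5  231.1] [180.  -35.1  -9.1] st [-50.7 -33.1 231.1] F [-0.2  0.6  1.2] gap 85.2
[-1.94, -8.36, 11.29] [-0.1, -0.1, 0.2] | [583. -74. 127.]
[0.0, -0.0, 13.0] [0.0, 0.0, 0.0] | [657. -86.  21.]
[[297.3, 0.0, 249.0], [0.0, 297.3, 190.2], [0.0, 0.0, 1.0]] [[-0.0, -0.95, -0.31, 80.76], [1.0, 0.0, -0.0, 0.13], [0.0, -0.31, 0.95, -141.91], [0.0, 0.0, 0.0, 1.0]]
```

View pics/wrist1.png

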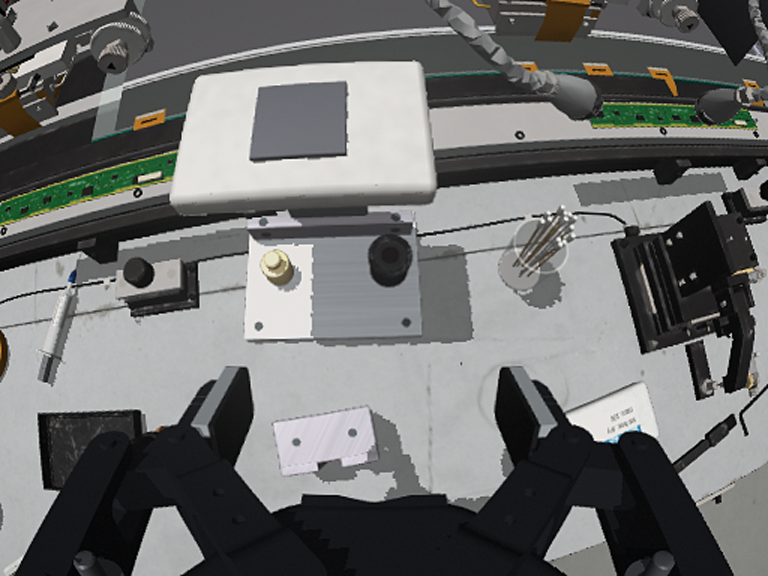

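The wrist view shows plate front corners at (246,340) and (421,335), weight knob (275,256), loupe top (391,253), and block top corners (273,411), (369,406), (379,460), (282,475). I'll refine with these, and check where the wrist camera would sit relative to the light head.

```bash
cat >> h.py <<'E'
def wplane(i,uv,z,s=1.5):
    w=np.load(f"pics/wrist{i}.npz"); K=w["mtx"]; T=w["T_tool_cam"]
    a=(uv[0]/s-K[0,2])/K[0,0]; b=(uv[1]/s-K[1,2])/K[1,1]; th=np.hypot(a,b)
    d=np.array([a/th*np.sin(th),b/th*np.sin(th),np.cos(th)]); R=Ro.from_euler('xyz',w["r"],degrees=True)
    c=w["p"]+R.apply(T[:3,3]); d=R.apply(T[:3,:3]@d); return c+d*(z-c[2])/d[2]
E
python3 - <<'E'
from h import *
import cv2
for k,uv,z in(("plFL",(246,340),10),("plFR",(421,335),10),("plFLlow",(246,341),0),("weight",(275,256),48),("loupe",(391,253),50),("pp",(273,411),80),("pm",(369,406),80),("mm",(379,460),80),("mp",(282,475),80),("tray",(38,414),16),("trayR",(140,410),16)):
    p=wplane(1,uv,z); print(k,p.round(1)[:2],"st",tost(p).round(1)[:2])
K,R,t=cam("side"); R0=rot(16.66,0); P=np.array([172,-574.5,230.5])
for q in([80.8,0,-142],[0,0,0],[40,0,-142]):
    x=K@(R@(P+R0.apply(q))+t); print(q,(x[:2]/x[2]*1.5).round())
E
```

```text
plFL [588.6 -43.8] st [-1.5 81.1]
plFR [ 569.6 -198.4] st [  4.7 -74.6]
plFLlow [589.8 -41. ] st [-0.7 84. ]
weight [648.3 -84.9] st [64.  50.1]
loupe [ 634.3 -181.2] st [ 65.8 -47.2]
pp [519.9 -76.4] st [-64.1  37.7]
pm [ 514.1 -144.2] st [-58.8 -30.1]
mm [ 475.4 -145. ] st [-96.9 -37.1]
mp [473.7 -76.2] st [-109.6   30.5]
tray [537.3 198. ] st [-91.2 311.4]
trayR [535.1  66.2] st [-72.1 181. ]
[80.8, 0, -142] [247. 251.]
[0, 0, 0] [164. 461.]
[40, 0, -142] [193. 264.]
```

Call:
play_rows(
  motion=[
    [[-0.5, -2.1, 2.8, 0, 0, 0], [-1.0, -4.2, 5.6, 0, 0, 0], [-1.5, -6.3, 8.5, 0, 0, 0.5], [-1.9, -8.4, 11.3, 0, 0, 1], [-1.9, -8.4, 11.3, 0, 0, 1]],
  ],
)

```text
time: 2.15
tool_pos: [579.3, -74.4, 120.5]
tcp_rot: [-179.6, -34.1, -10.0]
ft_force: [-0.8, 0.0, -1.1]
finger_gap: 85.3
grip_force: 0.0
```

```bash
sed -i 's/^YS=-9.3/YS=-8.2/; s/O=np.array(\[577,-124,0.\])/O=np.array([578,-122.5,0.])/' h.py; python3 - <<'E'
from h import *
L=rot(YS,35)
w=np.array([647,-84.5,0]); print(tost(w),tost([634.5,-182,0]))
zt=L.apply([0,0,1]); g=w+11*XS; g[2]=20.5
plan((g-30*zt,L),(g,L))
E
```

```text
[62.87466045 47.4528932   0.        ] [ 64.4087786  -50.83315098   0.        ]
t 2.1 tcp [579.3 -74.4 120.5] [-179.6  -34.1  -10. ] st [ -5.5  47.8 120.5] F [-0.8  0.  -1.1] gap 85.3
[0.91, -0.09, 9.73] [0.6, 0.9, -1.5] | [641. -84.  45.]
[-0.0, 0.0, 3.0] [0.0, 0.0, 0.0] | [658. -86.  20.]
```

Call:
play_rows(
  motion=[
    [[0.5, 0, 2.5, 0.3, 0.4, -0.7], [0.7, 0, 5, 0.6, 0.9, -1.5], [0.9, -0.1, 7.5, 0.6, 0.9, -1.5], [0.9, -0.1, 9.7, 0.6, 0.9, -1.5], [0.9, -0.1, 9.7, 0.6, 0.9, -1.5]],
  ],
)

```text
time: 2.65
tool_pos: [642.6, -86.4, 49.0]
tcp_rot: [180.0, -35.3, -8.3]
ft_force: [-0.4, -0.5, 0.1]
finger_gap: 85.4
grip_force: 0.0
```

Call:
play_rows(
  motion=[
    [[0, 0, 1, 0, 0, 0], [0, 0, 2, 0, 0, 0], [0, 0, 3, 0, 0, 0], [0, 0, 3, 0, 0, 0]],
  ],
)

```text
time: 3.05
tool_pos: [660.8, -88.5, 27.9]
tcp_rot: [180.0, -35.6, -8.3]
ft_force: [-0.3, 0.4, -1.2]
finger_gap: 85.9
grip_force: 0.0
```

Call:
play_rows(
  motion=[
    [[0, 0, 0, 0, 0, 0], [0, 0, 0, 0, 0, 0], [0, 0, 0, 0, 0, 0], [0, 0, 0, 0, 0, 0], [0, 0, 0, 0, 0, 0]],
  ],
  jaw=0,
  squeeze=30,
)

```text
time: 3.55
tool_pos: [661.0, -87.0, 28.2]
tcp_rot: [-179.9, -35.7, -8.3]
ft_force: [-1.3, 0.5, 3.5]
finger_gap: 23.6
grip_force: 29.6
```

Call:
play_rows(
  motion=[
    [[0, 0, 0, 0, 0, 0], [0, 0, 0, 0, 0, 0], [0, 0, 0, 0, 0, 0]],
  ],
)

```text
time: 3.85
tool_pos: [661.2, -87.0, 28.2]
tcp_rot: [-179.9, -35.7, -8.3]
ft_force: [-3.0, 0.8, 5.9]
finger_gap: 24.1
grip_force: 29.8
```

```bash
python3 - <<'E'
from h import *
L=rot(YS,35)
c=tost([647,-84.5,0])
a=st(5,c[1],115); b=st(-45,c[1],190); t=np.array([474,165,0])+11*XS
plan((a,L),(b,L),(t+[0,0,190],L),(t+[0,0,40],L),(t+[0,0,13],L))
E
```

```text
t 3.9 tcp [661.2 -87.   28.2] [-179.9  -35.7   -8.3] st [77.2 47.  28.2] F [-3.   0.8  5.9] gap 24.1
[-0.8, -0.04, -11.26] [0.0, -0.7, -0.1] | [590. -76. 115.]
[0.21, 0.0, -9.01] [0.0, 0.0, 0.0] | [540. -69. 190.]
[-7.2, -22.23, -5.04] [0.0, 0.0, 0.0] | [485. 163. 190.]
[-8.6, -0.0, 12.29] [0.0, 0.0, 0.0] | [485. 163.  40.]
[-1.55, -0.0, 2.21] [0.0, 0.0, 0.0] | [485. 163.  13.]
```

Call:
play_rows(
  motion=[
    [[0, 0, 0, 0, 0, 0], [0, 0, 0, 0, 0, 0], [0, 0, 0, 0, 0, 0], [-0.35, 0, 0.2, 0, -0.4, 0], [-0.7, 0, 0.45, 0, -0.7, 0]],
  ],
  jaw=0.7,
)

```text
time: 4.35
tool_pos: [657.4, -86.5, 19.4]
tcp_rot: [-179.9, -34.9, -8.4]
ft_force: [-0.1, 0.1, -0.0]
finger_gap: 59.7
grip_force: 0.0
```

Call:
play_rows(
  motion=[
    [[0, 0, 0, 0, 0, 0], [0, 0, 0, 0, 0, 0]],
  ],
)

```text
time: 4.55
tool_pos: [657.3, -86.5, 19.3]
tcp_rot: [-179.9, -34.9, -8.4]
ft_force: [-0.7, 0.3, 0.1]
finger_gap: 59.9
grip_force: 0.0
```

Call:
play_rows(
  motion=[
    [[0, 0, 0, 0, 0, 0], [0, 0, 0, 0, 0, 0], [0, 0, 0, 0, 0, 0], [0, 0, 0, 0, 0, 0], [0, 0, 0, 0, 0, 0]],
  ],
  jaw=0,
)

```text
time: 5.05
tool_pos: [657.8, -86.6, 20.0]
tcp_rot: [-179.9, -35.0, -8.4]
ft_force: [-0.1, -0.1, 1.3]
finger_gap: 24.1
grip_force: 29.6
```

Call:
play_rows(
  motion=[
    [[0, 0, -1.5, 0, 0, 0], [0, 0, -4, 0, 0, 0], [0, 0, -7, 0, 0, 0], [-0.2, 0, -10, 0, 0, 0], [-0.4, 0, -12.5, 0, 0, 0]],
  ],
)

```text
time: 5.55
tool_pos: [582.5, -75.6, 120.6]
tcp_rot: [-179.9, -34.9, -8.4]
ft_force: [0.1, 0.1, -1.2]
finger_gap: 24.5
grip_force: 29.9
```

Call:
play_rows(
  motion=[
    [[0, 0, -3, 0, 0, 0], [0, 0, -6, 0, 0, 0], [0, 0, -9, 0, 0, 0], [0, 0, -9, 0, 0, 0]],
  ],
)

```text
time: 5.95
tool_pos: [533.4, -68.7, 198.7]
tcp_rot: [-180.0, -35.4, -8.3]
ft_force: [1.2, -0.4, -0.8]
finger_gap: 24.3
grip_force: 29.9
```

```bash
python3 - <<'E'
from h import *
L=rot(YS,35)
t=np.array([474,165,0])+11*XS
plan((t+[0,0,190],L),(t+[0,0,40],L),(t+[0,0,13],L))
E
```

```text
t 6.0 tcp [533.4 -68.7 198.7] [-180.   -35.4   -8.3] st [-51.9  46.9 198.7] F [ 1.2 -0.4 -0.8] gap 24.3
[-7.16, -22.27, -4.01] [0.1, -0.4, -0.1] | [485. 163. 190.]
[-8.6, -0.0, 12.29] [0.0, 0.0, 0.0] | [485. 163.  40.]
[-1.55, -0.0, 2.21] [0.0, 0.0, 0.0] | [485. 163.  13.]
```

Call:
play_rows(
  motion=[
    [[-1.4, -4.2, -0.8, 0, 0, 0], [-2.8, -8.6, -1.6, 0, 0, 0], [-4.2, -13, -2.4, 0, 0, 0], [-5.6, -17.4, -3.2, 0, -0.4, 0], [-6.6, -20.5, -3.7, 0, -0.4, 0]],
  ],
)

```text
time: 6.45
tool_pos: [486.7, 148.0, 185.3]
tcp_rot: [-179.9, -34.5, -8.3]
ft_force: [0.2, -0.1, -1.2]
finger_gap: 24.2
grip_force: 30.0
```

Call:
play_rows(
  motion=[
    [[-0.6, -1.8, -0.3, 0, 0, 0], [-2, -1.8, 1.8, 0, 0, 0], [-4.3, -1.8, 5, 0, 0, 0], [-6.5, -1.8, 8.5, 0, 0, 0], [-7.5, -1.8, 9.5, 0, 0, 0]],
  ],
)

```text
time: 6.95
tool_pos: [478.6, 163.1, 58.5]
tcp_rot: [179.8, -34.1, -8.2]
ft_force: [-1.0, -0.6, -2.0]
finger_gap: 24.7
grip_force: 30.0
```

Call:
play_rows(
  motion=[
    [[0, 0, 0, 0, 0, 0], [0, 0, 0, 0, 0, 0]],
  ],
)

```text
time: 7.15
tool_pos: [482.2, 164.5, 65.0]
tcp_rot: [-180.0, -34.5, -8.3]
ft_force: [0.8, 0.1, -0.2]
finger_gap: 24.2
grip_force: 30.0
```

```bash
python3 - <<'E'
from h import *
from bench import optics,sensors
import cv2
L=rot(YS,35)
t=np.array([474,165,0])+11*XS
plan((t+[0,0,40],L),(t+[0,0,13],L))
ims=[optics.snapshot(n)["pixels"][:,:,::-1] for n in("scene","side","wrist")]
a=cv2.resize(ims[0][220:340,190:310],(400,400)); b=cv2.resize(ims[1][120:240,150:270],(400,400))
cv2.imwrite("pics/m2.png",np.hstack([a,b]))
E
```

```text
t 7.2 tcp [482.2 164.5  65. ] [-180.   -34.5   -8.3] st [-135.8  270.4   65. ] F [ 0.8  0.1 -0.2] gap 24.2
[-1.18, 0.06, 2.22] [0.0, 0.5, -0.1] | [485. 163.  40.]
[-1.55, -0.0, 2.21] [0.0, 0.0, 0.0] | [485. 163.  13.]
```

View pics/m2.png

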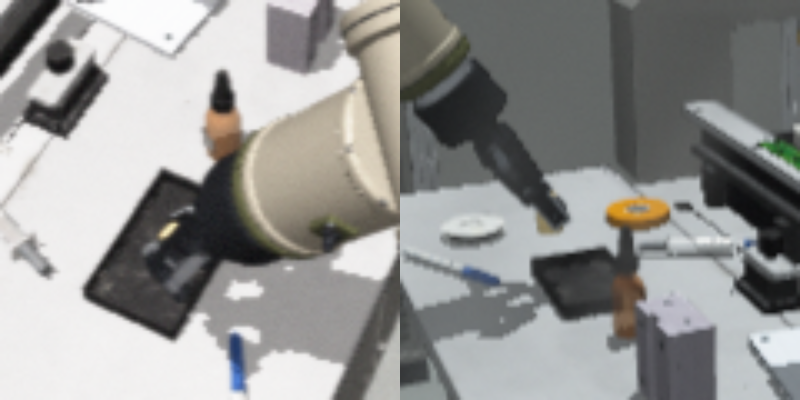

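Call:
play_rows(
  motion=[
    [[-0.7, 0, 1.1, 0, 0, 0], [-1.4, 0, 2.2, 0, 0, 0], [-2, 0, 3.2, 0, 0.3, 0], [-2.4, 0, 3.9, 0, 0.5, 0], [-2.7, 0, 4.4, 0, 0.5, 0]],
  ],
)

```text
time: 7.8
tool_pos: [485.9, 162.6, 15.9]
tcp_rot: [-179.8, -34.9, -8.2]
ft_force: [0.2, -0.1, -1.4]
finger_gap: 24.2
grip_force: 30.0
```

Call:
play_rows(
  motion=[
    [[0, 0, 0, 0, 0, 0], [0, 0, 0, 0, 0, 0]],
  ],
)

```text
time: 8.0
tool_pos: [486.1, 162.5, 16.4]
tcp_rot: [-179.8, -34.9, -8.4]
ft_force: [0.1, -0.3, -1.6]
finger_gap: 24.5
grip_force: 30.0
```

Call:
play_rows(
  motion=[
    [[-0.1, 0, 0.15, 0, 0, 0], [-0.2, 0, 0.33, 0, 0, 0], [-0.2, 0, 0.33, 0, 0, 0]],
  ],
)

```text
time: 8.3
tool_pos: [486.0, 161.5, 12.5]
tcp_rot: [-179.8, -34.8, -8.2]
ft_force: [-0.6, -0.5, -1.6]
finger_gap: 24.4
grip_force: 30.0
```

Call:
play_rows(
  motion=[
    [[0, 0, 0, 0, 0, 0], [0, 0, 0, 0, 0, 0], [0, 0, 0, 0, 0, 0]],
  ],
  jaw=0.46,
)

```text
time: 8.6
tool_pos: [486.1, 161.7, 12.7]
tcp_rot: [-179.8, -34.8, -8.2]
ft_force: [-0.3, -0.3, 0.9]
finger_gap: 39.2
grip_force: 0.0
```

Call:
play_rows(
  motion=[
    [[0, 0, -1.5, 0, 0, 0], [0, 0, -4, 0, 0, 0], [1, 0, -7, 0, 0, 0], [4, 0, -11, 0, 0, 0], [7, 0, -15, 0, 0, 0]],
  ],
)

```text
time: 9.1
tool_pos: [456.8, 165.0, 176.3]
tcp_rot: [-179.8, -34.7, -8.1]
ft_force: [2.5, 0.5, -0.3]
finger_gap: 39.3
grip_force: 0.0
```

```bash
python3 - <<'E'
from h import *
L=rot(YS,35)
w=np.array([634.5,-182,0])
zt=L.apply([0,0,1]); g=w+11*XS; g[2]=20.5; c=tost(g)
plan((st(-50,c[1],200),L),(g-130*zt,L),(g-30*zt,L),(g,L))
E
```

```text
t 9.1 tcp [456.8 165.  176.3] [-179.8  -34.7   -8.1] st [-161.   267.3  176.3] F [ 2.5  0.5 -0.3] gap 39.3
[10.44, 31.84, 4.25] [-0.2, 0.3, 0.1] | [ 521. -166.  200.]
[-0.02, -0.0, 8.9] [0.0, 0.0, 0.0] | [ 572. -173.  127.]
[0.0, -0.0, 10.0] [0.0, 0.0, 0.0] | [ 628. -181.   45.]
[-0.0, -0.0, 3.0] [0.0, 0.0, 0.0] | [ 645. -184.   20.]
```

Call:
play_rows(
  motion=[
    [[1.4, 4.4, 0.6, 0, 0, 0], [2.8, 8.8, 1.2, 0, 0, 0], [4.2, 13.2, 1.8, 0, 0, 0], [5.6, 17.6, 2.4, 0, 0, 0], [6.9, 22, 3, -0.2, 0.3, 0]],
  ],
  jaw=1,
)

```text
time: 9.6
tool_pos: [500.5, -65.3, 191.1]
tcp_rot: [180.0, -35.3, -8.2]
ft_force: [0.3, 0.1, 0.3]
finger_gap: 85.4
grip_force: 0.0
```

Call:
play_rows(
  motion=[
    [[1.2, 3.5, 0.5, 0, 0, 0], [2.4, 7, 0.8, 0, 0, 0], [3.5, 9.8, 1.3, 0, 0, 0], [3.5, 9.8, 5, 0, 0, 0], [3.5, 9.8, 9, 0, 0, 0]],
  ],
)

```text
time: 10.1
tool_pos: [567.2, -174.7, 138.0]
tcp_rot: [179.9, -35.3, -8.3]
ft_force: [0.1, -0.6, 0.6]
finger_gap: 85.4
grip_force: 0.0
```

Call:
play_rows(
  motion=[
    [[0, 0, 0.5, 0, 0, 0], [0, 0, 1.1, 0, 0, 0], [0, 0, 1.1, 0, 0, 0]],
  ],
)

```text
time: 10.4
tool_pos: [572.2, -172.5, 128.0]
tcp_rot: [180.0, -35.1, -8.2]
ft_force: [0.0, 1.2, 0.6]
finger_gap: 85.3
grip_force: 0.0
```

```bash
python3 - <<'E'
from h import *
L=rot(YS,35)
w=np.array([634.5,-182,0])
zt=L.apply([0,0,1]); g=w+11*XS; g[2]=20.5
plan((g-30*zt,L),(g,L))
E
```

```text
t 10.4 tcp [ 572.2 -172.5  128. ] [180.  -35.1  -8.2] st [  1.4 -50.3 128. ] F [0.  1.2 0.6] gap 85.3
[-0.13, 0.05, 10.05] [0.0, -0.1, 0.0] | [ 628. -181.   45.]
[-0.0, -0.0, 3.0] [0.0, 0.0, 0.0] | [ 645. -184.   20.]
```

Call:
play_rows(
  motion=[
    [[0, 0, 3, 0, 0, 0], [-0.1, 0, 6, 0, 0, 0], [-0.1, 0, 8.5, 0, 0, 0], [-0.1, 0, 10, 0, 0, 0], [-0.1, 0, 11, 0, 0, 0]],
  ],
)

```text
time: 10.9
tool_pos: [635.0, -181.8, 38.6]
tcp_rot: [180.0, -35.3, -8.2]
ft_force: [-0.1, -0.2, -0.1]
finger_gap: 85.3
grip_force: 0.0
```

Call:
play_rows(
  motion=[
    [[0, 0, 1, 0, 0, 0], [0, 0, 1.8, 0, 0, 0], [0, 0, 1.8, 0, 0, 0], [0, 0, 1.8, 0, 0, 0]],
  ],
)

```text
time: 11.3
tool_pos: [644.4, -183.2, 23.3]
tcp_rot: [180.0, -35.2, -8.2]
ft_force: [-0.8, 0.0, -0.0]
finger_gap: 85.4
grip_force: 0.0
```

Call:
play_rows(
  motion=[
    [[-0.15, 0, 0.25, 0, 0, 0], [-0.15, 0, 0.25, 0, 0, 0], [-0.15, 0, 0.25, 0, 0, 0], [-0.15, 0, 0.25, 0, 0, 0], [-0.15, 0, 0.25, 0, 0, 0]],
  ],
  jaw=0,
)

```text
time: 11.8
tool_pos: [644.2, -183.1, 19.2]
tcp_rot: [-180.0, -35.1, -8.2]
ft_force: [0.6, 0.7, 0.7]
finger_gap: 34.8
grip_force: 29.9
```

Call:
play_rows(
  motion=[
    [[0, 0, 0, 0, 0, 0], [0, 0, 0, 0, 0, 0], [0, 0, 0, 0, 0, 0]],
  ],
)

```text
time: 12.1
tool_pos: [644.3, -183.1, 19.2]
tcp_rot: [-180.0, -35.1, -8.2]
ft_force: [-0.4, 0.2, 1.6]
finger_gap: 34.7
grip_force: 30.0
```

Call:
play_rows(
  motion=[
    [[0, 0, -1.5, 0, 0, 0], [0, 0, -4, 0, 0, 0], [0, 0, -7, 0, 0, 0], [-0.2, 0, -10, 0, 0, 0], [-0.4, 0, -12.5, 0, 0, 0]],
  ],
)

```text
time: 12.6
tool_pos: [568.8, -172.1, 119.5]
tcp_rot: [-180.0, -35.1, -8.2]
ft_force: [0.5, 0.1, 0.2]
finger_gap: 34.5
grip_force: 30.1
```

Call:
play_rows(
  motion=[
    [[0, 0, -3, 0, 0, 0], [0, 0, -6, 0, 0, 0], [0, 0, -9, 0, 0, 0], [0, 0, -9, 0, 0, 0]],
  ],
)

```text
time: 13.0
tool_pos: [519.1, -165.9, 197.3]
tcp_rot: [179.8, -35.4, -8.1]
ft_force: [2.3, -0.6, -0.3]
finger_gap: 34.8
grip_force: 30.1
```

```bash
python3 - <<'E'
from h import *
L=rot(YS,35)
t=np.array([509,124,0])+11*XS
plan((t+[0,0,190],L),(t+[0,0,50],L),(t+[0,0,13],L))
E
```

```text
t 13.0 tcp [ 519.1 -165.9  197.3] [179.8 -35.4  -8.1] st [-52.1 -51.4 197.3] F [ 2.3 -0.6 -0.3] gap 34.8
[-3.69, -28.55, -1.82] [0.2, -0.4, 0.0] | [520. 122. 190.]
[-8.03, -0.0, 11.47] [0.0, 0.0, 0.0] | [520. 122.  50.]
[-2.12, -0.0, 3.03] [0.0, 0.0, 0.0] | [520. 122.  13.]
```

Call:
play_rows(
  motion=[
    [[-0.5, -4, -0.3, 0, 0, 0], [-1, -8.5, -0.6, 0, 0, 0], [-1.6, -13, -0.9, 0, 0, 0], [-2.2, -17.5, -1.2, 0, -0.4, 0], [-2.8, -22, -1.4, 0.2, -0.4, 0]],
  ],
)

```text
time: 13.5
tool_pos: [519.0, 59.1, 187.3]
tcp_rot: [-179.8, -34.7, -8.2]
ft_force: [1.0, 0.2, -0.3]
finger_gap: 34.8
grip_force: 30.2
```

Call:
play_rows(
  motion=[
    [[-0.5, -3.5, -0.2, 0, 0, 0], [-0.9, -6.5, -0.4, 0, 0, 0], [-2.5, -6.5, 2, 0, 0, 0], [-4.5, -6.5, 5, 0, 0, 0], [-6.5, -6.5, 8, 0, 0, 0]],
  ],
)

```text
time: 14.0
tool_pos: [520.2, 124.2, 83.4]
tcp_rot: [-179.8, -34.6, -8.1]
ft_force: [0.3, -0.8, -0.5]
finger_gap: 34.5
grip_force: 30.2
```

Call:
play_rows(
  motion=[
    [[-1, 0, 1.5, 0, 0, 0], [-2, 0, 2.8, 0, 0, 0], [-2, 0, 2.8, 0, 0, 0]],
  ],
)

```text
time: 14.3
tool_pos: [517.0, 122.5, 46.0]
tcp_rot: [180.0, -34.3, -8.1]
ft_force: [-1.1, -0.1, -0.4]
finger_gap: 34.6
grip_force: 30.2
```

```bash
python3 - <<'E'
from h import *
L=rot(YS,35)
t=np.array([509,124,0])+11*XS
plan((t+[0,0,12.5],L))
E
```

```text
t 14.3 tcp [517.  122.5  46. ] [180.  -34.3  -8.1] st [-95.3 233.8  46. ] F [-1.1 -0.1 -0.4] gap 34.6
[-1.65, -0.03, 2.93] [-0.1, 0.7, 0.1] | [520. 122.  12.]
```

Call:
play_rows(
  motion=[
    [[-0.6, 0, 0.9, 0, 0, 0], [-1.1, 0, 1.8, 0, 0.5, 0], [-1.4, 0, 2.4, 0, 0.7, 0], [-1.4, 0, 2.4, 0, 0.7, 0], [-1.4, 0, 2.4, 0, 0.7, 0]],
  ],
)

```text
time: 14.8
tool_pos: [522.6, 123.1, 23.6]
tcp_rot: [-179.8, -35.4, -8.2]
ft_force: [0.3, -0.3, -1.2]
finger_gap: 34.4
grip_force: 30.2
```

Call:
play_rows(
  motion=[
    [[-0.3, 0, 0.4, 0, 0, 0], [-0.5, 0, 0.7, 0, 0, 0], [-0.7, 0, 0.85, 0, -0.3, 0], [-0.7, 0, 0.85, 0, -0.3, 0], [-0.7, 0, 0.85, 0, -0.3, 0]],
  ],
)

```text
time: 15.3
tool_pos: [521.6, 123.1, 12.3]
tcp_rot: [-179.8, -35.1, -8.2]
ft_force: [0.6, 0.1, 0.2]
finger_gap: 34.7
grip_force: 30.2
```

Call:
play_rows(
  motion=[
    [[0, 0, 0, 0, 0, 0], [0, 0, 0, 0, 0, 0], [0, 0, 0, 0, 0, 0]],
  ],
  jaw=0.56,
)

```text
time: 15.6
tool_pos: [521.7, 123.2, 12.5]
tcp_rot: [-179.8, -35.1, -8.2]
ft_force: [0.4, -0.1, 0.2]
finger_gap: 47.9
grip_force: 0.0
```

Call:
play_rows(
  motion=[
    [[0, 0, -1.5, 0, 0, 0], [0, 0, -4, 0, 0, 0], [1, 0, -7, 0, 0, 0], [4, 0, -11, 0, 0, 0], [8, 0, -15, 0, 0, 0]],
  ],
)

```text
time: 16.1
tool_pos: [498.2, 126.0, 175.0]
tcp_rot: [-179.8, -35.0, -8.1]
ft_force: [1.2, -0.1, 0.4]
finger_gap: 48.1
grip_force: 0.0
```

```bash
python3 - <<'E'
from h import *
from bench import optics,sensors
import cv2
ims=[]
for n in("scene","side"):
    s=optics.snapshot(n); np.savez(f"pics/{n}3.npz",**s); ims.append(s["pixels"][:,:,::-1])
a=cv2.resize(ims[0][150:350,200:320],(360,600),interpolation=cv2.INTER_CUBIC); b=cv2.resize(ims[1][140:280,160:300],(440,440),interpolation=cv2.INTER_CUBIC)
im=np.zeros((600,800,3),np.uint8); im[:,:360]=a; im[:440,360:]=b
cv2.imwrite("pics/m3.png",im)
# standoff upright behind block: fingers shut, tool lean 0
plan((np.array([400,-100,180]),rot(-2,0)))
E
```

```text
t 16.2 tcp [504.9 127.3 185.7] [-179.3  -35.9   -8.5] st [-108.   236.8  185.7] F [0.8 0.3 1.5] gap 47.8
[-6.03, 23.98, -3.95] [1.4, -35.9, -6.0] | [ 400 -100  180]
```

View pics/m3.png

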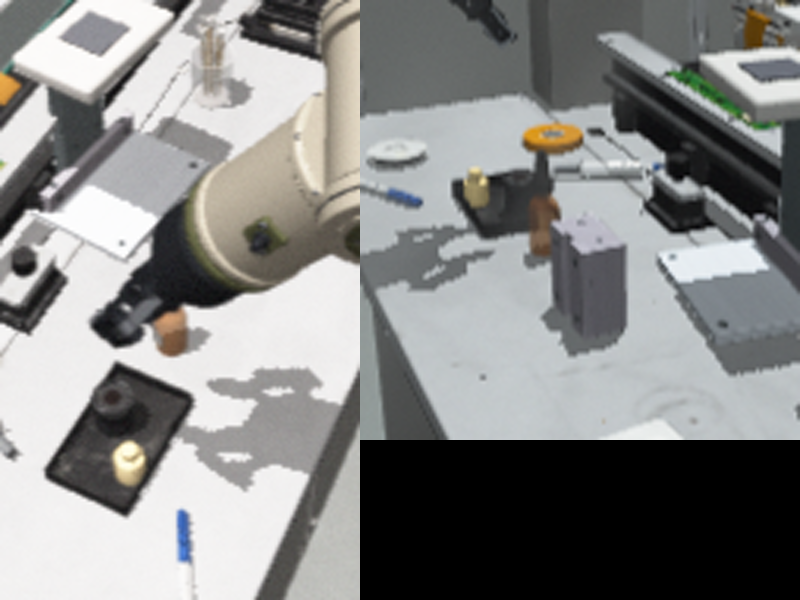

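Both items stand in the tray: loupe at (112,403), weight at (128,462). The block and dropper haven't moved. Next I'll go behind the block with a narrow two-finger push.

```bash
python3 - <<'E'
from h import *
b=np.array([473,-108,0])-48*XS
Q=rot(-5,25)
plan((b+[0,0,180],Q),(b+[0,0,15],Q))
E
```

```text
t 16.2 tcp [504.9 127.3 185.7] [-179.3  -35.9   -8.5] st [-108.   236.8  185.7] F [0.8 0.3 1.5] gap 47.8
[-3.97, 23.74, -2.46] [1.1, -10.9, -2.9] | [ 425. -101.  180.]
[-6.97, -0.0, 14.95] [0.0, 0.0, 0.0] | [ 425. -101.   15.]
```

Call:
play_rows(
  motion=[
    [[-0.8, 4, -0.5, 0, -2, 0], [-1.6, 8.5, -1, 0.3, -4, -1], [-2.4, 13, -1.5, 0.6, -7, -2], [-3.2, 17.5, -2, 0.9, -10, -2.9], [-3.8, 21.5, -2.4, 1.1, -10.9, -2.9]],
  ],
  jaw=0.35,
)

```text
time: 16.7
tool_pos: [424.9, -82.7, 172.9]
tcp_rot: [179.6, -24.3, -4.9]
ft_force: [1.4, -0.5, 0.2]
finger_gap: 29.7
grip_force: 0.0
```

Call:
play_rows(
  motion=[
    [[0, 2.2, 0, 0, 0, 0], [-1.2, 2.2, 2.5, 0, 0, 0], [-2.8, 2.2, 6, 0, 0, 0], [-4.2, 2.2, 9, 0, 0, 0], [-4.2, 2.2, 9, 0, 0, 0]],
  ],
)

```text
time: 17.2
tool_pos: [426.4, -104.9, 71.9]
tcp_rot: [179.8, -23.6, -5.0]
ft_force: [0.0, 0.1, 0.4]
finger_gap: 29.8
grip_force: 0.0
```

Call:
play_rows(
  motion=[
    [[0, 0, 0, 0, 0, 0], [0, 0, 0, 0, 0, 0]],
  ],
)

```text
time: 17.4
tool_pos: [427.4, -104.8, 75.2]
tcp_rot: [179.7, -23.9, -4.9]
ft_force: [0.2, 0.1, 0.9]
finger_gap: 29.9
grip_force: 0.0
```

```bash
python3 - <<'E'
from h import *
b=np.array([473,-108,0])
Q=rot(-5,25); Q2=rot(YS,25)
plan((b-48*XS+[0,0,15],Q),(b-13*XS+[0,0,15],Q),(b+50*XS+[0,0,15],Q2))
E
```

```text
t 17.4 tcp [ 427.4 -104.8   75.2] [179.7 -23.9  -4.9] st [-151.6   -4.    75.2] F [0.2 0.1 0.9] gap 29.9
[-2.64, -0.38, 5.41] [0.2, 1.1, 0.1] | [ 425. -101.   15.]
[3.17, 0.2, 1.48] [0.0, 0.0, 0.0] | [ 460. -106.   15.]
[5.7, 0.35, 2.66] [-1.4, -0.0, 2.9] | [ 522. -115.   15.]
```

Call:
play_rows(
  motion=[
    [[-0.7, -0.1, 1.4, 0, 0.3, 0], [-1.4, -0.2, 2.8, 0, 0.6, 0], [-2, -0.3, 4.2, 0.2, 1.1, 0], [-2.6, -0.4, 5.4, 0.2, 1.1, 0], [-2.6, -0.4, 5.4, 0.2, 1.1, 0]],
  ],
)

```text
time: 17.9
tool_pos: [440.2, -105.4, 15.5]
tcp_rot: [-179.8, -24.1, -4.9]
ft_force: [0.5, 0.6, -0.9]
finger_gap: 30.0
grip_force: 0.0
```

Call:
play_rows(
  motion=[
    [[0.6, 0, 0.3, 0, 0, 0], [1.2, 0.1, 0.6, 0, 0, 0], [1.8, 0.1, 0.85, 0, 0, 0], [2.4, 0.2, 1.1, 0, 0, 0], [2.8, 0.2, 1.3, 0, 0, 0]],
  ],
)

```text
time: 18.4
tool_pos: [471.5, -110.3, 15.6]
tcp_rot: [-179.8, -24.1, -4.9]
ft_force: [-5.1, 2.0, 4.1]
finger_gap: 30.0
grip_force: 2.6
```

```bash
python3 - <<'E'
from h import *
from bench import optics,sensors
import cv2
b=np.array([473,-108,0])
plan((b+50*XS+[0,0,15],rot(YS,25)))
s=sensors.sense(); c=optics.snapshot("wrist"); np.savez("pics/wrist4.npz",p=s["tool_pos"],r=s["tcp_rot"],**c)
cv2.imwrite("pics/wrist4.png",cv2.resize(c["pixels"][:,:,::-1],None,fx=1.5,fy=1.5,interpolation=cv2.INTER_CUBIC))
E
```

```text
t 18.4 tcp [ 471.5 -110.3   15.6] [-179.8  -24.1   -4.9] st [-107.2   -3.1   15.6] F [-5.1  2.   4.1] gap 30.0
[4.65, 0.05, 2.14] [-1.5, 0.9, 3.0] | [ 522. -115.   15.]
```

View pics/wrist4.png

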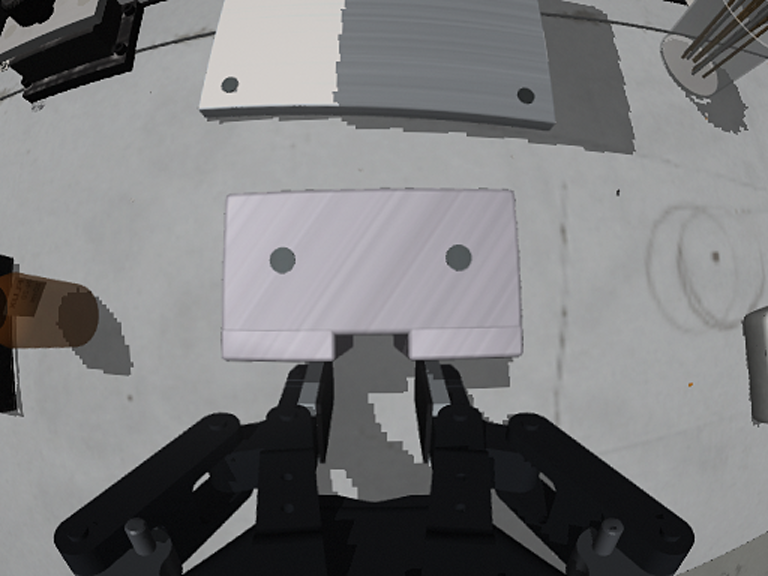

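The picture shows both fingers on the raised strips, with the block's top front edge at (228,194)–(514,190) and the plate's top front edge at (201,108)–(555,122).

```bash
python3 - <<'E'
from h import *
P={}
for k,uv,z in(("plL",(201,108),10),("plR",(555,122),10),("bL",(228,194),80),("bR",(514,190),80),("hL",(283,260),80),("hR",(458,257),80),("mL",(222,330),80),("mR",(521,328),80)):
    P[k]=wplane(4,uv,z); print(k,P[k].round(1)[:2],"st",tost(P[k]).round(1)[:2])
yaw=lambda a,b:np.degrees(np.arctan2(-(P[a]-P[b])[0],(P[a]-P[b])[1]))
print(yaw("plL","plR"),yaw("bL","bR"),yaw("hL","hR"))
E
```

```text
plL [589.9 -43.5] st [ 0.5 79.9]
plR [ 569.8 -198.8] st [  2.7 -76.7]
bL [522.1 -80. ] st [-61.4  34.1]
bR [ 517.2 -148. ] st [-56.5 -33.9]
hL [504.8 -92.9] st [-76.7  18.9]
hR [ 502.1 -132.3] st [-73.7 -20.6]
mL [490.  -77.4] st [-93.5  32.1]
mR [ 484.8 -145.5] st [-89. -36.]
-7.380071776288811 -4.072592194946126 -3.865408206922255
```

Call:
play_rows(
  motion=[
    [[0.6, 0, 0.28, -0.2, 0.2, 0.5], [1.2, 0, 0.55, -0.5, 0.4, 1], [1.8, 0, 0.83, -0.7, 0.6, 1.5], [2.4, 0, 1.1, -1, 0.8, 2.1], [3, 0, 1.38, -1.3, 0.9, 2.7]],
  ],
)

```text
time: 18.95
tool_pos: [503.8, -113.1, 14.7]
tcp_rot: [-179.9, -24.9, -7.9]
ft_force: [-5.6, 0.9, 5.1]
finger_gap: 30.2
grip_force: 3.2
```

Call:
play_rows(
  motion=[
    [[0.5, 0, 0.23, 0, 0, 0], [0.9, 0, 0.42, 0, 0, 0], [1.3, 0, 0.6, 0, 0, 0], [1.6, 0, 0.75, 0, 0, 0], [1.7, 0, 0.8, 0, 0, 0]],
  ],
)

```text
time: 19.45
tool_pos: [522.5, -115.7, 14.7]
tcp_rot: [-179.9, -25.0, -7.9]
ft_force: [-6.6, 0.8, 3.9]
finger_gap: 29.9
grip_force: 3.3
```

```bash
python3 - <<'E'
from h import *
plan((st(-46,-1,15),rot(-7.6,25)))
E
```

```text
t 19.4 tcp [ 522.5 -115.7   14.7] [-179.9  -25.    -7.9] st [-55.9  -1.2  14.7] F [-6.6  0.8  3.9] gap 29.9
[0.91, -0.01, 0.39] [0.0, 0.0, -0.3] | [ 532. -117.   15.]
```

Now slow creeping until the force rises.

Call:
play_rows(
  motion=[
    [[0.2, 0, 0.09, 0, 0, 0], [0.4, 0, 0.18, 0, 0, 0], [0.6, 0, 0.27, 0, 0, 0], [0.6, 0, 0.27, 0, 0, 0]],
  ],
)

```text
time: 19.85
tool_pos: [528.9, -116.6, 14.8]
tcp_rot: [-179.9, -25.0, -7.9]
ft_force: [-0.9, -0.2, 0.4]
finger_gap: 29.8
grip_force: 0.8
```

Call:
play_rows(
  motion=[
    [[0.2, 0, 0.09, 0, 0, 0], [0.2, 0, 0.09, 0, 0, 0]],
  ],
)

```text
time: 20.05
tool_pos: [530.8, -116.9, 14.7]
tcp_rot: [-179.9, -24.9, -7.9]
ft_force: [-5.1, -0.2, 2.2]
finger_gap: 29.8
grip_force: 2.6
```

Call:
play_rows(
  motion=[
    [[0.2, 0, 0.09, 0, 0, 0], [0.2, 0, 0.09, 0, 0, 0]],
  ],
)

```text
time: 20.25
tool_pos: [531.3, -116.7, 13.6]
tcp_rot: [-179.9, -24.7, -7.9]
ft_force: [-18.6, 1.3, 12.1]
finger_gap: 29.8
grip_force: 9.5
```

Contact with the plate edge (18 N). I'll back off, raise the fingers and tip the block.

```bash
python3 - <<'E'
from h import *
Q=rot(-7.7,25)
plan((st(-65,-1,15),Q),(st(-65,-1,67),Q),(st(-49,-1,67),Q),(st(-5,-1,79),Q))
E
```

```text
t 20.2 tcp [ 531.3 -116.7   13.6] [-179.9  -24.7   -7.9] st [-47.1  -0.9  13.6] F [-18.6   1.3  12.1] gap 29.8
[-1.57, -0.01, -0.87] [-0.0, 0.3, -0.1] | [ 514. -114.   15.]
[2.2, 0.0, -4.71] [0.0, 0.0, 0.0] | [ 514. -114.   67.]
[1.45, 0.01, 0.68] [0.0, 0.0, 0.0] | [ 529. -117.   67.]
[4.49, 0.04, 0.77] [0.0, 0.0, 0.0] | [ 573. -123.   79.]
```

Call:
play_rows(
  motion=[
    [[-0.8, 0, -0.4, 0, 0, 0], [-1.6, 0, -0.9, 0, 0, 0], [-1.6, 0, -0.9, 0, 0, 0]],
  ],
)

```text
time: 20.55
tool_pos: [514.8, -114.7, 16.5]
tcp_rot: [-179.9, -25.0, -7.9]
ft_force: [-0.3, -0.6, 0.6]
finger_gap: 29.7
grip_force: 0.0
```

Call:
play_rows(
  motion=[
    [[0.7, 0, -1.5, 0, 0, 0], [1.4, 0, -3, 0, 0, 0], [2.2, 0, -4.7, 0, 0, 0], [2.2, 0, -4.7, 0, 0, 0], [2.2, 0, -4.7, 0, 0, 0]],
  ],
)

```text
time: 21.05
tool_pos: [516.2, -115.1, 69.0]
tcp_rot: [-180.0, -25.1, -7.9]
ft_force: [-0.2, 0.5, 0.4]
finger_gap: 29.9
grip_force: 0.0
```

Call:
play_rows(
  motion=[
    [[0.5, 0, 0.23, 0, 0, 0], [1, 0, 0.45, 0, 0, 0], [1.3, 0, 0.6, 0, 0, 0], [1.6, 0, 0.75, 0, 0, 0], [1.8, 0, 0.85, 0, 0, 0]],
  ],
)

```text
time: 21.55
tool_pos: [535.1, -117.4, 67.9]
tcp_rot: [-179.9, -24.9, -7.9]
ft_force: [-3.3, 0.4, 3.8]
finger_gap: 29.7
grip_force: 2.0
```

```bash
python3 - <<'E'
from h import *
Q=rot(-7.7,25)
plan((st(-20,-1,75),Q),(st(-5,-1,79),Q))
E
```

```text
t 21.6 tcp [ 535.1 -117.4   67.9] [-179.9  -24.9   -7.9] st [-43.1  -1.1  67.9] F [-3.3  0.4  3.8] gap 29.7
[2.4, 0.01, 0.33] [-0.0, 0.1, -0.2] | [ 558. -121.   75.]
[1.53, 0.01, 0.27] [0.0, 0.0, 0.0] | [ 573. -123.   79.]
```

Call:
play_rows(
  motion=[
    [[0.5, 0, 0.07, 0, 0, 0], [1, 0, 0.14, 0, 0, 0], [1.5, 0, 0.2, 0, 0, 0], [2, 0, 0.27, 0, 0, 0], [2.4, 0, 0.33, 0, 0, 0]],
  ],
)

```text
time: 22.05
tool_pos: [558.6, -120.8, 75.7]
tcp_rot: [-179.9, -25.0, -7.9]
ft_force: [-1.2, 0.5, -0.4]
finger_gap: 30.1
grip_force: 0.3
```

Call:
play_rows(
  motion=[
    [[0.4, 0, 0.07, 0, 0, 0], [0.8, 0, 0.14, 0, 0, 0], [1.2, 0, 0.2, 0, 0, 0]],
  ],
)

```text
time: 22.35
tool_pos: [570.1, -122.4, 79.0]
tcp_rot: [-179.9, -25.0, -7.9]
ft_force: [-0.3, -0.1, 0.6]
finger_gap: 30.1
grip_force: 0.1
```

```bash
python3 - <<'E'
from h import *
from bench import optics
import cv2
Q=rot(-7.7,25)
plan((st(0,-1,81),Q),(st(12,-1,81),Q))
s=optics.snapshot("side")["pixels"][140:260,200:340,::-1]; w=optics.snapshot("wrist")["pixels"][:,:,::-1]
im=np.hstack([cv2.resize(s,(400,343),interpolation=cv2.INTER_CUBIC),cv2.resize(w,(400,343))]); cv2.imwrite("pics/m5.png",im)
E
```

```text
t 22.4 tcp [ 570.1 -122.4   79. ] [-179.9  -25.    -7.9] st [-7.8 -1.  79. ] F [-0.3 -0.1  0.6] gap 30.1
[0.79, 0.0, 0.15] [0.0, -0.0, -0.2] | [ 578. -123.   81.]
[1.09, 0.01, 0.51] [0.0, 0.0, 0.0] | [ 590. -125.   81.]
```

View pics/m5.png

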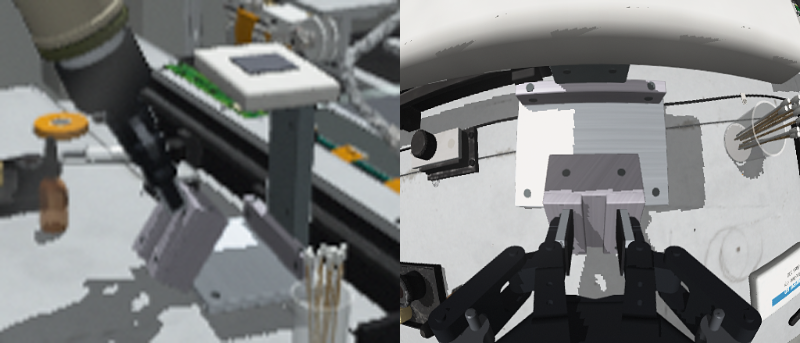

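The block is tilted about 30° over the plate edge, with both fingers behind it and the plate clear. I'll keep pushing.

Call:
play_rows(
  motion=[
    [[0.4, 0, 0.07, 0, 0, 0], [0.8, 0, 0.15, 0, 0, 0], [1.2, 0, 0.35, 0, 0, 0], [1.5, 0, 0.5, 0, 0, 0], [1.8, 0, 0.7, 0, 0, 0]],
  ],
)

```text
time: 22.95
tool_pos: [589.2, -125.0, 80.1]
tcp_rot: [-179.9, -25.0, -7.9]
ft_force: [0.0, -0.9, 0.7]
finger_gap: 30.0
grip_force: 0.0
```

Call:
play_rows(
  motion=[
    [[0, 0, 0, 0, 0, 0], [0, 0, 0, 0, 0, 0], [0, 0, 0, 0, 0, 0]],
  ],
)

```text
time: 23.25
tool_pos: [588.6, -124.9, 79.9]
tcp_rot: [-179.9, -25.0, -7.9]
ft_force: [0.2, -1.7, 0.4]
finger_gap: 30.0
grip_force: 0.0
```

```bash
python3 - <<'E'
from h import *
from bench import optics,sensors
import cv2
plan()
p=sensors.sense()
s=optics.snapshot("side")["pixels"][140:260,200:340,::-1]; c=optics.snapshot("wrist"); w=c["pixels"][:,:,::-1]
np.savez("pics/wrist6.npz",p=p["tool_pos"],r=p["tcp_rot"],**c)
im=np.hstack([cv2.resize(s,(300,257),interpolation=cv2.INTER_CUBIC),cv2.resize(w,(500,375))[:257]]) if 0 else np.zeros((375,800,3),np.uint8)
im[:257,:300]=cv2.resize(s,(300,257)); im[:,300:]=cv2.resize(w,(500,375),interpolation=cv2.INTER_CUBIC); cv2.imwrite("pics/m6.png",im)
E
```

```text
t 23.2 tcp [ 588.6 -124.9   79.9] [-179.9  -25.    -7.9] st [10.9 -0.9 79.9] F [ 0.2 -1.7  0.4] gap 30.0
```

View pics/m6.png

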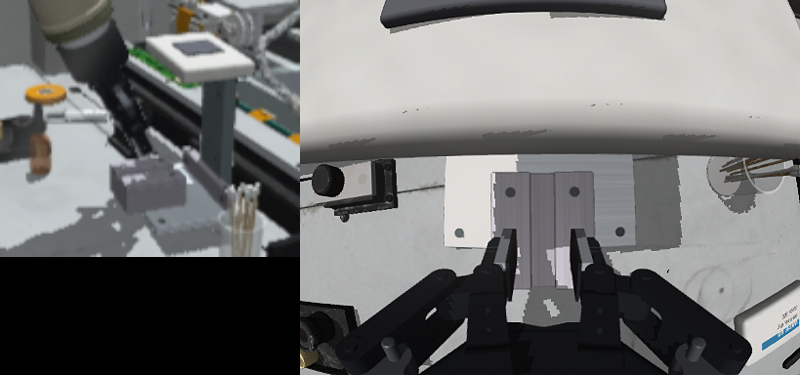

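The block lies grooved face up. Its rear end corners are at (493,172) and (594,172), and its front end is near row 288. I'll measure it and plan the push.

```bash
python3 - <<'E'
from h import *
f=500/512
for uv in((193,172),(294,172),(192,288),(293,288)): print(tost(wplane(6,uv,50,f)).round(1))
Q=rot(-7.7,25)
plan((st(-45,-1,90),Q),(st(-45,-1,25),Q),(st(-20,-1,25),Q),(st(5,-1,25),Q))
E
```

```text
[56.2 33.5 50. ]
[ 56.6 -35.1  50. ]
[-22.8  33.5  50. ]
[-22.3 -34.7  50. ]
t 23.4 tcp [ 588.7 -124.9   80. ] [-179.9  -25.    -7.9] st [10.9 -0.9 80. ] F [0.6 0.7 0. ] gap 29.9
[-4.64, -0.02, -3.27] [0.0, -0.0, -0.2] | [ 533. -117.   90.]
[-2.75, -0.0, 5.89] [0.0, 0.0, 0.0] | [ 533. -117.   25.]
[2.27, 0.02, 1.06] [0.0, 0.0, 0.0] | [ 558. -121.   25.]
[2.27, 0.02, 1.06] [0.0, 0.0, 0.0] | [ 583. -124.   25.]
```

Call:
play_rows(
  motion=[
    [[-1.5, 0, -1, 0, 0, 0], [-3, 0, -2, 0, 0, 0], [-4.5, 0, -3, 0, 0, 0], [-6, 0, -3.9, 0, 0, 0], [-6, 0, -3.9, 0, 0, 0]],
  ],
)

```text
time: 23.85
tool_pos: [517.3, -115.0, 89.7]
tcp_rot: [-179.9, -25.0, -7.9]
ft_force: [0.7, 0.1, 0.6]
finger_gap: 29.9
grip_force: 0.0
```

Call:
play_rows(
  motion=[
    [[-0.9, 0, 1.8, 0, 0, 0], [-1.8, 0, 3.8, 0, 0, 0], [-2.6, 0, 5.6, 0, 0, 0], [-2.6, 0, 5.6, 0, 0, 0], [-2.6, 0, 5.6, 0, 0, 0]],
  ],
)

```text
time: 24.35
tool_pos: [518.8, -115.2, 28.2]
tcp_rot: [-179.9, -25.0, -7.9]
ft_force: [0.4, 0.5, 0.4]
finger_gap: 29.9
grip_force: 0.0
```

```bash
python3 - <<'E'
from h import *
Q=rot(-7.7,25)
plan((st(-30,-1,27),Q),(st(4,-1,27),Q))
E
```

```text
t 24.4 tcp [ 518.8 -115.2   28.2] [-179.9  -25.    -7.9] st [-59.6  -1.2  28.2] F [0.4 0.5 0.4] gap 29.9
[2.63, -0.0, 1.36] [-0.0, 0.0, -0.2] | [ 548. -119.   27.]
[3.08, 0.03, 1.44] [0.0, 0.0, 0.0] | [ 582. -124.   27.]
```

Call:
play_rows(
  motion=[
    [[0.8, 0, 0.38, 0, 0, 0], [1.5, 0, 0.7, 0, 0, 0], [2.1, 0, 1, 0, 0, 0], [2.7, 0, 1.3, 0, 0, 0], [3.3, 0, 1.55, 0, 0, 0]],
  ],
)

```text
time: 24.85
tool_pos: [555.1, -120.1, 28.1]
tcp_rot: [-179.9, -24.9, -7.9]
ft_force: [-6.9, 1.2, 5.8]
finger_gap: 30.0
grip_force: 3.4
```

Call:
play_rows(
  motion=[
    [[0.5, 0, 0.23, 0, 0, 0], [1, 0, 0.47, 0, 0, 0], [1.5, 0, 0.7, 0, 0, 0], [2, 0, 0.93, 0, 0, 0], [2, 0, 0.93, 0, 0, 0]],
  ],
)

```text
time: 25.35
tool_pos: [577.3, -123.3, 28.3]
tcp_rot: [-179.9, -25.0, -7.9]
ft_force: [-0.0, 1.2, -0.0]
finger_gap: 29.8
grip_force: 0.0
```

```bash
python3 - <<'E'
from h import *
Q=rot(-7.7,25)
plan((st(8,-1,27),Q))
E
```

```text
t 25.4 tcp [ 577.3 -123.3   28.3] [-179.9  -25.    -7.9] st [-0.6 -0.9 28.3] F [-0.   1.2 -0. ] gap 29.8
[0.72, 0.02, 0.48] [0.0, -0.0, -0.2] | [ 586. -125.   27.]
```

Creep to the stop.

Call:
play_rows(
  motion=[
    [[0.2, 0, 0.09, 0, 0, 0], [0.4, 0, 0.19, 0, 0, 0], [0.5, 0, 0.23, 0, 0, 0]],
  ],
)

```text
time: 25.65
tool_pos: [581.8, -123.8, 28.0]
tcp_rot: [-179.9, -25.0, -7.9]
ft_force: [-6.3, 0.8, 3.9]
finger_gap: 29.9
grip_force: 3.0
```

Call:
play_rows(
  motion=[
    [[0.15, 0, 0.07, 0, 0, 0], [0.3, 0, 0.14, 0, 0, 0]],
  ],
)

```text
time: 25.85
tool_pos: [585.0, -124.3, 28.0]
tcp_rot: [-179.9, -24.9, -7.9]
ft_force: [-5.4, 0.6, 3.2]
finger_gap: 29.7
grip_force: 3.0
```

Call:
play_rows(
  motion=[
    [[0.2, 0, 0.09, 0, 0, 0], [0.2, 0, 0.09, 0, 0, 0]],
  ],
)

```text
time: 26.05
tool_pos: [585.6, -124.2, 27.0]
tcp_rot: [-179.9, -24.7, -7.9]
ft_force: [-17.0, 2.3, 11.4]
finger_gap: 29.8
grip_force: 8.6
```

Call:
play_rows(
  motion=[
    [[0.1, 0, 0.05, 0, 0, 0], [0.1, 0, 0.05, 0, 0, 0], [0.1, 0, 0.05, 0, 0, 0]],
  ],
)

```text
time: 26.35
tool_pos: [585.7, -124.2, 26.4]
tcp_rot: [-179.9, -24.6, -7.9]
ft_force: [-24.0, 1.9, 15.2]
finger_gap: 30.0
grip_force: 12.0
```

Call:
play_rows(
  motion=[
    [[-0.8, 0, -0.5, 0, 0, 0], [-2.5, 0, -1.4, 0, 0, 0], [-5, 0, -2.6, 0, 0, 0], [-8, 0, -4, 0, 0, 0], [-8, 0, -6, 0, 0, 0]],
  ],
)

```text
time: 26.85
tool_pos: [486.3, -109.5, 44.1]
tcp_rot: [-179.8, -24.5, -7.9]
ft_force: [0.0, -0.1, -1.3]
finger_gap: 30.1
grip_force: 0.0
```

Call:
play_rows(
  motion=[
    [[0, 0, -3, 0, -3, 0], [0, 0, -7, 0, -3, 0], [0, 0, -10, 0, -3, 0], [0, 0, -10, 0, -3, 0], [0, 0, -10, 0, -3, 0]],
  ],
)

```text
time: 27.35
tool_pos: [450.7, -106.3, 140.8]
tcp_rot: [-180.0, -22.2, -7.9]
ft_force: [-0.3, -1.0, 0.2]
finger_gap: 29.8
grip_force: 0.0
```

```bash
python3 - <<'E'
from h import *
from bench import optics,sensors
import cv2
plan()
p=sensors.sense(); c=optics.snapshot("wrist"); w=c["pixels"][:,:,::-1]
np.savez("pics/wrist7.npz",p=p["tool_pos"],r=p["tcp_rot"],**c)
a=optics.snapshot("scene")["pixels"][150:340,200:320,::-1]; s=optics.snapshot("side")["pixels"][140:280,180:340,::-1]
im=np.zeros((600,800,3),np.uint8)
im[:,:]=0; im[:450,:380]=cv2.resize(a,(380,600),interpolation=cv2.INTER_CUBIC)[:450]; im[:368,380:]=cv2.resize(s,(420,368),interpolation=cv2.INTER_CUBIC)
im[370:600,380:]=cv2.resize(w[60:270,70:450],(420,230),interpolation=cv2.INTER_CUBIC); cv2.imwrite("pics/m7.png",im)
E
```

```text
t 27.4 tcp [ 450.7 -106.3  140.8] [-180.   -22.2   -7.9] st [-128.4   -2.1  140.8] F [-0.3 -1.   0.2] gap 29.8
```

View pics/m7.png

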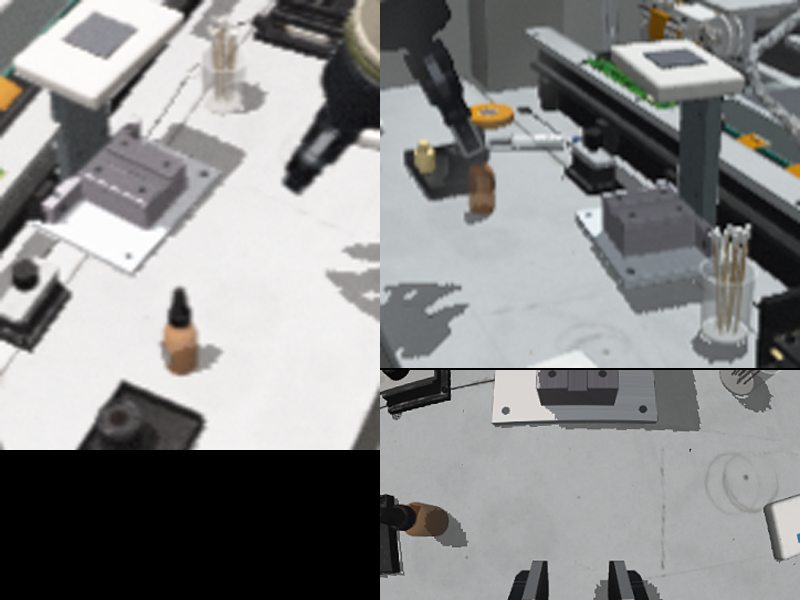

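The block lies grooved face up against the stop (scene view, around (135,185)) with its whole width on the plate. The tray items, dropper, cup and pack are undisturbed.

```bash
python3 -c "
from bench import job; print(job.hand_in())"
```

```text
the job is handed in; nothing more can be done
None
```

The job is handed in at about 27.5 s: the loupe and weight stand in the tray, the block was slid up and tipped over the plate edge, and it now lies grooved face up, pushed back firmly against the rear stop with its full width on the plate; the bottle, cup and wipe pack were not touched.

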